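Hold the glass test block in the light guard's beam

ROBOT

A 6-joint arm with a two-finger parallel gripper is mounted at the origin on the work surface. World frame = base frame: x ahead of the robot, y to its left, z up, the work surface at z = 0. Lengths are in m, angles in degrees, forces in N, time in s.
With the tool pointing down it reaches from about 0.4 to 0.825 m from the base axis. Payload 7 kg.
Tool frame: the origin (TCP) lies at the very end of the fingers, on their centre line; the grasp point (between the pads) lies 19 mm behind it; z points along the fingers, y is the line along which they close (so a half turn about z gives the same grasp; the last joint's range is limited). The gripper opens to 88 mm and grips with 3 to 60 N. Pads are 19 mm wide; open, the fingers measure 130 mm over their backs; the gripper's body (78 mm by 193 mm) begins 47 mm behind the grasp point.
Start: joints at [-53.967, 20.546, 0.682, 0, -70.136, -16.507], TCP at [0.226, -0.636, 0.227] pointing down, gripper open.
Joint ranges: [-176.03, 176.03], [-82.01, 121.73], [-58.28, 71.71], [-173.87, 95.51], [-174.79, -0.11], [-173.66, 173.66]. Speed limits (degrees/s): [136.94, 136.94, 172.46, 180, 180, 180].

INTERFACE

Orientations are given as [roll, pitch, yaw] about the fixed x, y, z axes, in that order (R = Rz(yaw) Ry(pitch) Rx(roll)).
In Python, from plant import ctrl gives the robot as it stands.
- The arm moves only by the tool carry_out, never from a script. Its argument "deltas" is a list that holds one entry, the list of rows, each a list of 5 numbers: the shift along the tool's x, y, z scaled (see below), then the turn about the tool's z scaled (see below), then the opening, from -1 (shut) to 1 (fully open). A call has 1 to 5 rows; each row is the pose to reach, as a shift and turn from the pose commanded when the call began, along the tool's axes at that moment, turning the shorter way round; what a row does not reach only later rows make up. The controller multiplies each number of a shift by 20 cm and each number of a turn by 2 pi rad. A row lasts 1/10 s, in which the tool goes at most 50 mm and 8.59 degrees, less where a joint would pass 70% of its speed; a pose out of reach is approached as far as the arm can. A call with a number of a shift or a turn outside -1 to 1 is refused whole. A call with a gripper value outside its range is refused whole. The fingers move at their own pace and stop on an object; the grip force is fixed at half the most. Time passes only in rows, so rows that repeat a pose let the fingers close. It gives the time, the measured TCP pose, the force, the opening and the grip force at its end, in the units of the state.
- ctrl.get_obs(): the state, without advancing time (a new reading comes with each control period).
- ctrl.snapshot(name): name is "side" or "top" or "wrist"; returns a dict with "color" (420x560x3 uint8, red, green, blue), "camera_matrix" (3x3 intrinsics, pixels), "R" (3x3) and "t" (3): a world point X has camera coordinates R X + t. Camera axes: x right, y down, z forward; pixel columns grow to the right and rows downward; lengths in m; the calibration is good to about 2 mm. A picture is of the moment at which its call begins. There is no depth.
- ctrl.close_job(): hands the job in; it is judged then, once.
Trained networks look in a picture, given as the dict that the camera call returned (one of the last four; its "shot" number tells which), for a name from the list of things; names that differ only in an ending like _2 or _b are one class to them, and where a whole thing is asked for, a point or a joint stands for the part that bears it (a point fixed in the world has none). Each returns a list of dicts, best first, with "p" (0 to 1); they miss things now and then, are a little off and sometimes report something else, mostly with a low value. They report only what shows in the picture. A call takes as long as a camera call. They do not tell look-alikes from the thing itself.
- ctrl.search_frame(picture, name): "centre" ([column, row] in pixels, amid what is visible of it).
- ctrl.silhouettes(picture, name): "mask" (420x560 bool, what is visible of it) and "centre" ([column, row] in pixels, amid what is visible of it).
- ctrl.spot_point(picture, name): "centre" ([column, row] in pixels: a listed point, or the origin of a listed thing).
The state is a dict: "clock": time; "joint_pos": joint angles; "qvel": joint speeds; "tau": joint torques, N m; "tool_pos": TCP position; "orientation": TCP orientation; "force": force on the tool from outside, world axes, zero at the start; "moment": the same for the moment, N m; "opening": finger opening in m; "gripper_force": force on a finger pad.
Only numpy, scipy, OpenCV 4.12 (cv2) and the standard library are available. Lean on these libraries where they do the work, as an engineer would, in place of code of your own. Each camera call takes 0.05 s, during which the arm holds its last target. There are 200 camera calls.

TASK

Check the press brake's light guard, which stands on its bench rail, with the taller of the two glass test blocks on the felt mat: take it by its two frosted faces only (nothing may touch the clear faces), lift it about 10 cm, tip it to about 30 degrees for a second to look for dust, and bring it upright again. Then, without touching the guard's rail or heads or disturbing anything else on the bench, lower it upright into the gap midway between sender and receiver, so that the beam runs squarely through the middle of both clear faces. Finish there, still holding the block steady in the beam; do not put it down or let go.

Things in the scene. Friction and masses are not known exactly. Their poses are not given: they have to be found in the camera images.
- block_mid (a point): centre (half-way up) of the block to take: upright glass block 80 mm tall, 30 mm along its x and 36 mm along its y, about 0.22 kg, standing loose on the felt mat, turned up to 52 degrees either way; z points up out of its top. Clear faces look to +x and -x, frosted whitish faces to +y and -y, so the fingers close along y. A grip 10 to 15 mm above this centre keeps the gripper well above the guard's heads
- block: the same tall block; origin at the centre of its underside, axes as at block_mid. The two frosted faces lie 36 mm apart, each 30 mm wide and 80 mm tall, on side plates 4 mm thick; they reach 3 mm past the clear glass at foot and top
- block_clear: the clear polished glass between the tall block's frosted plates, part of the block, same origin and axes: 28 mm wide along y, from 3 to 77 mm high, flush with the block's +x and -x faces. It must not be touched
- mat: grey felt mat on the bench, fixed, 220 x 220 mm, 4 mm thick; origin at the centre of its underside. Tall block, short block, test rod and blower stand on it in its four quarters, about 55 mm from its middle in x and y, in any order, their centres 95 mm or more apart
- guard: light guard on its bench rail, fixed: aluminium rail 318 mm long (along x), 44 mm wide, top 28 mm above the bench; two grey box heads face each other, sender at -x, receiver at +x. Each is 55 mm along x, 50 mm wide (60 with bracket), up to 125 mm above the bench, with a round black-rimmed lens on its inner face; open gap 150 mm. Origin on the bench under the middle of the gap, z up
- beam (a point): middle of the light path: on the line between the two lens centres, midway between the heads, 95 mm above the bench and 67 mm above the rail. x points along the beam from sender to receiver, z up; the beam is about 10 mm thick
- short_block: the shorter glass block, 45 mm tall, 30 x 36 mm, otherwise like the tall one; stays on the mat; origin at the centre of its underside
- test_rod: upright steel test rod, 32 mm wide at the foot and 95 mm tall; stays on the mat; origin at the centre of its foot
- blower: black rubber dust blower, 49 mm wide, 96 mm tall with its nozzle up; stays on the mat; origin at the centre of its foot
- screwdriver: screwdriver, 160 mm long, lying on the bench beside the guard's rail, on the side away from the robot; stays; origin at its middle
- pliers: pliers, 155 mm long, lying on the bench to the left of the mat; stay; origin at the pivot
- flux_bottle: squat white plastic bottle, 80 mm wide and 82 mm tall, at the left side of the bench; stays; origin at the centre of its foot
- rule: folded wooden rule, 200 x 30 x 12 mm, lying on the bench to the right of the guard; stays; origin at the centre of its underside
There are look-alikes about, which are no part of the job. Leave any red look-alike of the block alone.

How it is judged (in metres and radians):
On the way, in this order (a step that is already met when the one before it is completed fails the run):
1. the tall block is held in the fingers, upright, its centre more than 110 mm above the bench (contact force between the fingers and block above 1 N and contact force between block and mat below 0.1 N and height (world z) of block_mid above 0.11 m and angle between block_mid's own z axis and vertical below 0.26 rad), for 0.1 s.
2. held there clear of the guard, it is tipped to about 30 degrees (22 to 40) for half a second (contact force between the fingers and block above 1 N and contact force between block and mat below 0.1 N and height (world z) of block_mid above 0.11 m and distance between block_mid and beam above 0.11 m and angle between block_mid's own z axis and vertical between 0.384 and 0.7 rad), for 0.5 s.
3. it is brought upright again (within 8 degrees) in the fingers before it goes into the beam (contact force between the fingers and block above 1 N and contact force between block and mat below 0.1 N and angle between block_mid's own z axis and vertical below 0.14 rad and distance between block_mid and beam above 0.06 m), for 0.1 s.
At the end, for the whole second after the job is handed in: the tall block is held by the fingers alone between the heads: its centre within 40 mm of the middle of the gap along the beam, within 8 mm of the beam sideways and 15 mm in height, clear faces square to the beam within 8.6 degrees, upright within 8 degrees, still, touching neither mat nor guard (contact force between the fingers and block above 1 N and contact force between block and mat below 0.1 N and x of block_mid in the frame of beam between -0.04 and 0.04 m and y of block_mid in the frame of beam between -0.008 and 0.008 m and z of block_mid in the frame of beam between -0.015 and 0.015 m and angle between the x axis of block_mid and the x axis of beam, either way round below 0.15 rad and angle between block_mid's own z axis and vertical below 0.14 rad and linear speed of block below 0.02 m/s and contact force between block and guard below 0.1 N); the arm keeps its last pose, push and grip.
It fails at once if something touches the tall block's clear faces (contact force between block_clear and anything else above 0.3 N).
It fails at once if the guard is touched by the robot or the block (contact force between guard and anything else above 1 N).
It fails at once if the block is tipped far over or dropped on its side (angle between block_mid's own z axis and vertical above 0.96 rad).
It fails at once if another thing on the bench is shifted by more than 15 mm or knocked over (distance of any of short_block, test_rod, blower, screwdriver, pliers, flux_bottle, rule from where it was at the start of the episode above 0.015 m or angle between any of short_block, test_rod, blower, flux_bottle's own z axis and vertical above 0.5 rad).
It also fails if it takes over 45 s, if anything falls off the work surface, if the arm or the gripper's body presses on something with over 40 N, if the wrist force passes 120 N, or if a joint passes its speed limit or range.

## Working session

There is one attempt and no reset: what is moved stays moved. The work goes in short steps, Python scripts to look and compute and a tool call to move; the robot and the scene stay as the last step left them, time stands still between calls to the robot, and variables do not carry over. Pictures are saved under pics/ and viewed, at most 10 in all, crops included, and the job is handed in when it is done.

Besides the shell and the picture viewer there is one more tool, called by a JSON object that holds its "fn" and its "kwargs". carry_out: Moves the arm, as the interface text tells. Its arguments: {"type":"object","properties":{"deltas":{"type":"array"}},"required":["deltas"]}

```bash
mkdir -p pics; ls; python3 - <<'E'
from plant import ctrl
import cv2, numpy as np
o=ctrl.get_obs(); print({k:np.round(v,3) for k,v in o.items()})
for n in ["top","side"]:
    p=ctrl.snapshot(n); im=p["color"][:,:,::-1].copy()
    print(n,np.round(-p["R"].T@p["t"],3), p["R"].round(2).tolist())
    for name in ["block","block_mid","short_block","test_rod","blower","mat","guard","beam"]:
        r=ctrl.spot_point(p,name); print(name,[(np.round(d["centre"],1).tolist(),round(d["p"],2)) for d in r[:3]])
    cv2.imwrite(f"pics/{n}0.png",im)
E
```

```text
pics
{'clock': np.float64(0.0), 'joint_pos': array([-5.3966e+01,  2.0593e+01,  6.3500e-01, -1.9000e-02, -7.0137e+01,
       -1.6506e+01]), 'qvel': array([ 0.035, -0.087,  0.014,  0.052,  0.015,  0.031]), 'tau': array([-0.0000e+00, -5.8271e+01,  2.9305e+01,  6.9970e+00,  7.0000e-03,
       -0.0000e+00]), 'tool_pos': array([ 0.225, -0.636,  0.226]), 'orientation': array([ 1.79904e+02, -1.00000e-02, -1.60479e+02]), 'force': array([ 0.393, -0.907, -0.242]), 'moment': array([ 0.051,  0.035, -0.022]), 'gripper_force': np.float64(0.0), 'opening': np.float64(0.088)}
top [ 0.329 -0.003  1.185] [[-0.02, -1.0, 0.02], [-0.98, 0.01, -0.19], [0.19, -0.03, -0.98]]
block [([182.8, 266.9], 0.78), ([196.1, 225.9], 0.65)]
block_mid [([180.5, 270.0], 0.77), ([190.7, 220.6], 0.66)]
short_block [([172.0, 175.2], 0.72)]
test_rod [([157.8, 210.2], 0.47)]
blower [([207.5, 187.3], 0.59)]
mat [([185.7, 198.1], 0.65), ([191.0, 222.1], 0.51)]
guard [([352.0, 192.0], 0.96)]
beam [([356.9, 187.3], 0.62)]
side [0.166 1.068 0.816] [[-0.95, -0.31, 0.02], [-0.18, 0.52, -0.84], [0.25, -0.8, -0.55]]
block [([311.6, 284.8], 0.85), ([290.7, 186.1], 0.61), ([268.9, 264.3], 0.6)]
block_mid [([308.5, 272.4], 0.95), ([267.1, 254.4], 0.91)]
short_block [([217.1, 271.6], 0.81)]
test_rod [([240.4, 250.8], 0.55), ([242.1, 289.4], 0.54)]
blower [([241.5, 250.3], 0.53)]
mat [([245.7, 269.8], 0.77)]
guard [([264.4, 186.3], 0.66), ([287.2, 187.5], 0.64)]
beam [([287.5, 167.4], 0.77)]
```

View pics/top0.png

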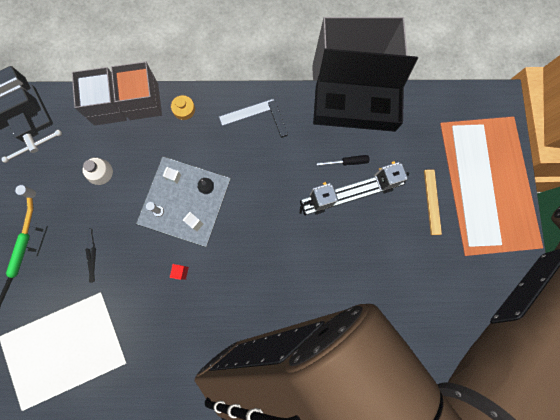

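View pics/side0.png

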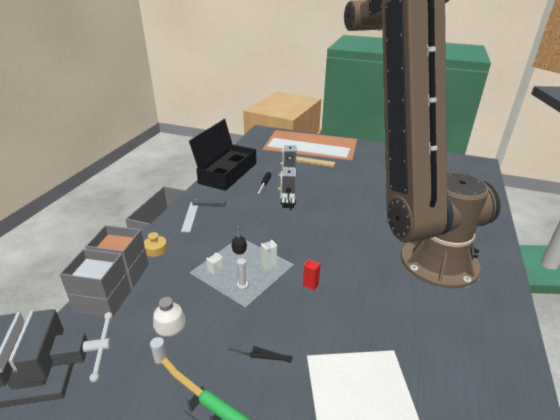

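The tall block is the paler one at top (192,220) / side (269,253). The red cube at (178,271) is the decoy, the short block is at (172,174), the rod at (155,210) and the blower at (206,186). The guard heads are at (324,196) and (393,176). Next I'll fit the block's box to its masks and triangulate the rest.

```bash
cat > h.py <<'E'
from plant import ctrl
import cv2, numpy as np
from scipy.optimize import least_squares
def proj(p,X):
    c=np.atleast_2d(X)@p["R"].T+p["t"]; u=c@np.array(p["camera_matrix"]).T; return u[:,:2]/u[:,2:]
def ray(p,px,z):
    d=p["R"].T@np.linalg.inv(p["camera_matrix"])@np.array([px[0],px[1],1.]); o=-p["R"].T@p["t"]
    return o+d*(z-o[2])/d[2]
def tri(ps,pxs,x0):
    r=least_squares(lambda X:np.concatenate([proj(p,X)[0]-q for p,q in zip(ps,pxs)]),x0); return r.x,np.abs(r.fun).max()
def box(x,y,z,yaw,sx,sy,sz):
    c=np.array([[a,b,d] for a in(-.5,.5) for b in(-.5,.5) for d in(0,1)])*[sx,sy,sz]
    R=np.array([[np.cos(yaw),-np.sin(yaw),0],[np.sin(yaw),np.cos(yaw),0],[0,0,1]]); return c@R.T+[x,y,z]
def near(l,px,r=30):
    l=[d for d in l if np.hypot(*(np.array(d["centre"])-px))<r]; return l[0] if l else None
def hullmask(p,X,s=4):
    m=np.zeros((420*s,560*s),np.uint8); h=cv2.convexHull(((proj(p,X)+.5)*s).astype(np.int32)); cv2.fillConvexPoly(m,h,255)
    return cv2.resize(m,(560,420),interpolation=cv2.INTER_AREA)/255.
def fit(ps,ms,x0,y0,z=.004,dims=(.03,.036,.08),rng=.02):
    best=None
    def cost(q): return sum(np.abs(hullmask(p,box(q[0],q[1],z,q[2],*dims))-m).sum()/m.sum() for p,m in zip(ps,ms))
    from scipy.optimize import minimize
    out=[]
    for yw in np.radians(np.arange(-90,90,15)):
        r=minimize(cost,[x0,y0,yw],method="Nelder-Mead",options=dict(initial_simplex=[[x0,y0,yw],[x0+.006,y0,yw],[x0,y0+.006,yw],[x0,y0,yw+.25]],maxiter=120))
        out.append((r.fun,r.x[0],r.x[1],np.degrees(r.x[2])))
    return sorted(out)
E
python3 - <<'E'
from h import *
t=ctrl.snapshot("top"); s=ctrl.snapshot("side")
def pt(n,a,b,x0):
    da=near(ctrl.spot_point(t,n),a); db=near(ctrl.spot_point(s,n),b)
    if da and db: X,e=tri([t,s],[da["centre"],db["centre"]],x0); print(n,X.round(4),"err",round(e,1))
    else: print(n,bool(da),bool(db))
x0=[.55,.2,.05]
pt("block_mid",(191,220),(268,254),x0); pt("mat",(185,198),(245,270),x0); pt("guard",(352,192),(290,190),x0); pt("beam",(357,187),(288,168),x0)
for n,px in dict(block=(192,221),blower=(206,188),test_rod=(154,211),short=(172,174),red=(178,272)).items(): print(n,ray(t,px,.05).round(3))
ms=[]
for p,c in((t,(192,220)),(s,(268,254))):
    d=near(ctrl.silhouettes(p,"block"),c); print(d and (d["p"],d["mask"].sum(),d["centre"])); ms.append(d["mask"].astype(float))
X=ray(t,(192,221),.05)
for o in fit([t,s],ms,X[0],X[1])[:6]: print(np.round(o,4))
g=near(ctrl.silhouettes(t,"guard"),(352,192),60); print(g["mask"].sum())
np.save("gm.npy",g["mask"])
for p,px in((t,(324,196)),(t,(393,176))): print(ray(p,px,.12).round(3))
E
```

```text
block_mid [0.4828 0.2063 0.0167] err 0.3
mat [ 0.5596  0.2263 -0.0075] err 1.4
guard [ 0.5735 -0.2644  0.0124] err 1.0
beam [ 0.5764 -0.2821  0.0766] err 0.1
block [0.487 0.198 0.05 ]
blower [0.583 0.159 0.05 ]
test_rod [0.517 0.307 0.05 ]
short [0.626 0.258 0.05 ]
red [0.344 0.234 0.05 ]
(0.53, np.int64(208), [197.6, 222.6])
(0.71, np.int64(413), [270.9, 257.3])
[  0.2047   0.488    0.1967 -41.9071]
[  0.2054   0.4878   0.1967 -40.5309]
[  0.2059   0.4878   0.1959 -40.4739]
[  0.2074   0.4881   0.196  -44.1778]
[  0.208    0.4878   0.1959 -41.4067]
[  0.2125   0.4877   0.1959 -42.546 ]
2078
[ 0.541 -0.172  0.12 ]
[ 0.594 -0.366  0.12 ]
```

```bash
cat >> h.py <<'E'
from scipy.spatial.transform import Rotation as Ro
def tool():
    o=ctrl.get_obs(); return np.array(o["tool_pos"]),Ro.from_euler("xyz",o["orientation"],degrees=True)
def plan(x,y,z,yaw=None):
    """numbers to command: shift (scaled by .2 m) and turn (scaled by 360deg)"""
    P,R=tool(); sh=R.inv().apply(np.array([x,y,z])-P)/.2
    tn=0
    if yaw is not None:
        cur=R.as_euler("xyz",degrees=True)[2]; tn=-((yaw-cur+90)%180-90)/360
    print("plan",sh.round(4),"turn",round(tn,4),"tcp",P.round(4),R.as_euler("xyz",degrees=True).round(2))
E
python3 - <<'E'
from h import *
w=ctrl.snapshot("wrist"); P,R=tool()
print("cam in tool", R.inv().apply(-w["R"].T@w["t"]-P).round(3)); print("cam axes in tool rows",(w["R"]@R.as_matrix()).round(2), w["camera_matrix"][0][0])
plan(.57,-.27,.40); plan(.45,-.35,.40)
E
```

```text
cam in tool [ 0.083 -0.    -0.157]
cam axes in tool rows [[-0.    1.   -0.  ]
 [-0.95 -0.   -0.3 ]
 [-0.3   0.    0.95]] 317.7671046921182
plan [-2.2348  1.15   -0.8671] turn 0 tcp [ 0.2256 -0.6362  0.2266] [-180.      0.   -160.47]
plan [-1.5356  0.9736 -0.8671] turn 0 tcp [ 0.2256 -0.6362  0.2266] [-180.      0.   -160.47]
```

{"fn": "carry_out", "kwargs": {"deltas": [[[-0.5,0.3,-0.85,0,1],[-0.5,0.3,-0.85,0,1],[-0.5,0.3,-0.85,0,1],[-0.5,0.3,-0.85,0,1],[-0.5,0.3,-0.85,0,1]]]}}

```text
clock: 2.1
tool_pos: [0.3018, -0.5459, 0.4036]
orientation: [-179.5, 0.2, -160.3]
force: [-0.0, -1.0, 0.2]
opening: 0.0873
gripper_force: 0.0
```

{"fn": "carry_out", "kwargs": {"deltas": [[[-0.9,0.4,0,0,1],[-0.9,0.4,0,0,1],[-0.9,0.4,0,0,1],[-0.9,0.4,0,0,1],[-0.9,0.4,0,0,1]]]}}

```text
clock: 2.6
tool_pos: [0.4461, -0.4072, 0.3962]
orientation: [180.0, 0.0, -160.2]
force: [-0.2, -0.1, -0.9]
opening: 0.0878
gripper_force: 0.0
```

{"fn": "carry_out", "kwargs": {"deltas": [[[-0.8,0.45,0,0,1],[-0.8,0.45,0,0,1],[-0.8,0.45,0,0,1],[-0.8,0.45,0,0,1],[-0.8,0.45,0,0,1]]]}}

```text
clock: 3.1
tool_pos: [0.5656, -0.2695, 0.3955]
orientation: [179.9, -0.0, -160.3]
force: [0.4, -1.1, -0.7]
opening: 0.0874
gripper_force: 0.0
```

```bash
python3 - <<'E'
from h import *
w=ctrl.snapshot("wrist"); cv2.imwrite("pics/w1.png",w["color"][:,:,::-1])
import pickle; pickle.dump(w,open("w1.pkl","wb"))
for n in("beam","guard"): print(n,[(np.round(d["centre"],1).tolist(),round(d["p"],2)) for d in ctrl.spot_point(w,n)])
b=ctrl.spot_point(w,"beam"); g=ctrl.spot_point(w,"guard")
if b: print(ray(w,b[0]["centre"],.095).round(4))
if g: print(ray(w,g[0]["centre"],0).round(4))
plan(.488,.196,.33)
E
```

```text
beam [([274.2, 177.5], 0.81)]
guard [([274.5, 165.3], 0.57)]
[ 0.5763 -0.2721  0.095 ]
[ 0.5742 -0.2734  0.    ]
plan [-0.4293  2.3368  0.3336] turn 0 tcp [ 0.5628 -0.2732  0.3968] [-1.7998e+02  1.0000e-02 -1.6054e+02]
```

View pics/w1.png

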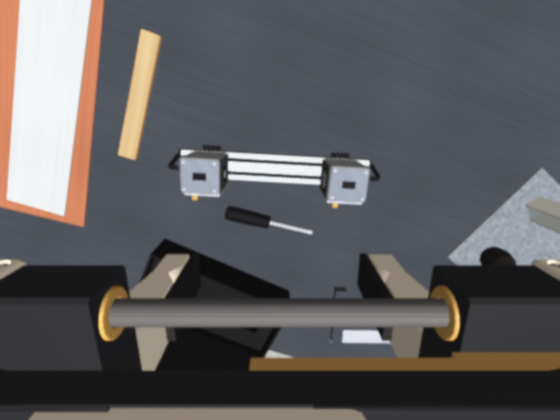

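The wrist view shows the guard heads at about (204,174) and (347,182), with the rail strip between them. The gap is free apart from the screwdriver, which lies beyond the rail. I'll refine the rail line from its bright strip.

```bash
python3 - <<'E'
from h import *
import pickle
w=pickle.load(open("w1.pkl","rb")); g=w["color"].mean(2)
c=np.arange(234,318,4); top=[];bot=[]
for x in c:
    col=g[140:200,x]; r=np.where(col>130)[0]+140; top.append(r.min()-.5); bot.append(r.max()+.5)
print(top[::4],bot[::4])
def line(rows):
    k=np.polyfit(c,rows,1); return [ray(w,(x,np.polyval(k,x)),.028) for x in(234,316)]
T,B=line(top),line(bot)
for n,L in(("top",T),("bot",B)): d=L[0]-L[1]; print(n,L[0].round(4),L[1].round(4),np.degrees(np.arctan2(d[1],d[0])).round(2))
M=(T[0]+B[0])/2; d=T[0]-T[1]+B[0]-B[1]; d/=np.linalg.norm(d); nrm=np.array([-d[1],d[0],0])
print("width",(B[0]-T[0])@nrm, "mid line pt",M.round(4))
# heads' outlines at top height .12
for z in(.1,.125):
  for nm,cs in dict(L=[(181,153),(227,154),(225,195),(182,195)],R=[(327,160),(369,163),(366,204),(325,203)]).items():
    X=np.array([ray(w,q,z) for q in cs]); print(z,nm,X.mean(0).round(4),np.linalg.norm(X[0]-X[1]).round(3),np.linalg.norm(X[1]-X[2]).round(3))
b=np.array([.5763,-.2721,.028]); print("beam lateral off rail",(b-M)@nrm)
E
```

```text
[np.float64(151.5), np.float64(152.5), np.float64(153.5), np.float64(154.5), np.float64(155.5), np.float64(156.5)] [np.float64(180.5), np.float64(181.5), np.float64(182.5), np.float64(182.5), np.float64(183.5), np.float64(184.5)]
top [ 0.5708 -0.3444  0.028 ] [ 0.5329 -0.2156  0.028 ] -73.62
bot [ 0.6165 -0.3302  0.028 ] [ 0.5774 -0.1978  0.028 ] -73.55
width 0.04785020784118907 mid line pt [ 0.5936 -0.3373  0.028 ]
0.1 L [ 0.6057 -0.3692  0.1   ] 0.065 0.06
0.1 R [ 0.5474 -0.1705  0.1   ] 0.06 0.061
0.125 L [ 0.5992 -0.3652  0.125 ] 0.061 0.057
0.125 R [ 0.5441 -0.1775  0.125 ] 0.057 0.057
beam lateral off rail 0.0018363525549075334
```

{"fn": "carry_out", "kwargs": {"deltas": [[[-0.2,1,0,0,1],[-0.2,1,0,0,1],[-0.2,1,0,0,1],[-0.2,1,0,0,1],[-0.2,1,0,0,1]]]}}

```text
clock: 3.85
tool_pos: [0.5332, -0.0675, 0.3976]
orientation: [180.0, 0.1, -160.3]
force: [0.5, 0.0, 0.2]
opening: 0.0877
gripper_force: 0.0
```

{"fn": "carry_out", "kwargs": {"deltas": [[[-0.2,1,0,0,1],[-0.2,1,0,0,1],[-0.2,1,0,0,1],[-0.2,1,0,0,1],[-0.2,1,0,0,1]]]}}

```text
clock: 4.35
tool_pos: [0.5045, 0.1344, 0.3965]
orientation: [180.0, 0.0, -160.3]
force: [0.5, -0.1, -0.2]
opening: 0.0878
gripper_force: 0.0
```

```bash
python3 - <<'E'
from h import *
import pickle
w=ctrl.snapshot("wrist"); cv2.imwrite("pics/w2.png",w["color"][:,:,::-1]); pickle.dump(w,open("w2.pkl","wb"))
c=proj(w,[.488,.196,.044])[0]; print(c)
l=ctrl.silhouettes(w,"block"); print([(d["p"],np.round(d["centre"]),d["mask"].sum()) for d in l])
d=near(l,c,40)
if d:
    np.save("m2.npy",d["mask"])
    for o in fit([w],[d["mask"].astype(float)],.488,.196)[:6]: print(np.round(o,4))
E
```

```text
[317.80541205 168.41976172]
[(0.67, array([317., 170.]), np.int64(642)), (0.62, array([380.,  87.]), np.int64(1000))]
[  0.0468   0.4893   0.1957 -41.9425]
[  0.0475   0.4894   0.1958 -42.2757]
[  0.0487   0.4896   0.1957 -41.9138]
[  0.0494   0.4893   0.1957 -41.8167]
[  0.0496   0.4893   0.1959 -41.2794]
[  0.0507   0.4892   0.1958 -42.4715]
```

View pics/w2.png

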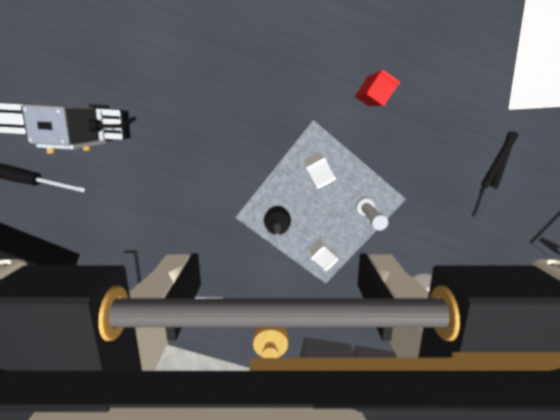

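The mat is in full view: tall block at (320,170), blower (277,220), rod (370,212), short block (324,257), red decoy (378,88). I need to tell frosted from clear faces, so I'll go closer and enlarge.

```bash
python3 - <<'E'
from h import *
import pickle
w=pickle.load(open("w2.pkl","rb")); m=np.load("m2.npy").astype(float)
for y in(-42,48,-35,-50): print(y,np.abs(hullmask(w,box(.4893,.1957,.004,np.radians(y),.03,.036,.08))-m).sum()/m.sum())
X=box(.4893,.1957,.004,np.radians(-42),.03,.036,.08)
s=10; crop=cv2.resize(w["color"][145:200,290:355,::-1],None,fx=s,fy=s,interpolation=cv2.INTER_CUBIC)
cv2.imwrite("pics/c2.png",crop)
print((proj(w,X)-[290,145]).round(1).tolist())
plan(.4893,.1957,.25,-42)
E
```

```text
-42 0.049337242685236087
48 0.2898234683281412
-35 0.11966892676073544
-50 0.13213609431311463
[[27.8, 6.7], [34.3, 13.3], [36.9, 25.1], [44.7, 34.5], [12.2, 15.0], [16.1, 23.0], [21.5, 33.2], [26.8, 43.8]]
plan [-0.0333  0.3284  0.7336] turn 0.1711 tcp [0.505  0.1316 0.3967] [-1.7999e+02  1.0000e-02 -1.6039e+02]
```

View pics/c2.png

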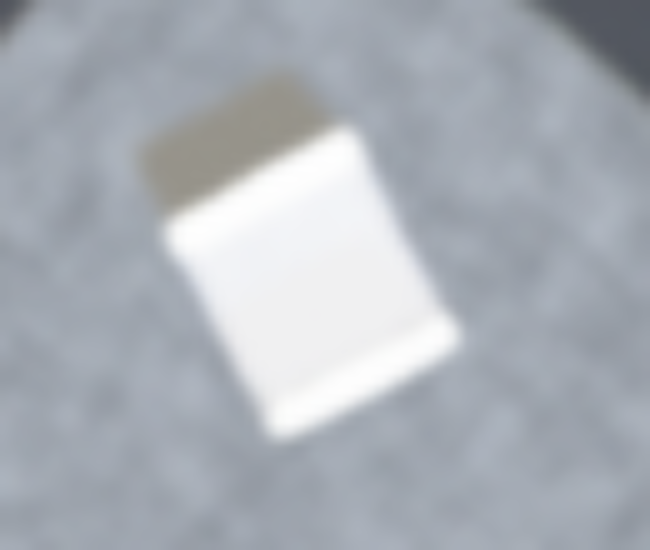

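The bright side plates sit at the two short ends of the top, so the frosted faces are ±y and the yaw is -42°. The moves only allow turns about the tool z axis, so I need a way to tip the block. I'll test with the empty gripper what happens to the tool's tilt at the reach limit.

{"fn": "carry_out", "kwargs": {"deltas": [[[1,0.085,0,0,1],[1,0.085,0,0,1],[1,0.085,0,0,1],[1,0.085,0,0,1],[1,0.085,0,0,1]]]}}

```text
clock: 4.95
tool_pos: [0.3076, 0.0769, 0.3987]
orientation: [179.7, 0.4, -160.5]
force: [1.8, 0.4, 2.1]
opening: 0.0877
gripper_force: 0.0
```

```bash
python3 - <<'E'
from h import *
o=ctrl.get_obs(); print(np.round(o["joint_pos"],2),o["tool_pos"],o["orientation"])
E
```

```text
[ 5.1280e+01 -2.0850e+01 -1.8910e+01  1.0000e-02 -9.1450e+01 -1.2178e+02] [0.30757794 0.07693515 0.39869738] [ 179.7481309     0.4170145  -160.50599489]
```

{"fn": "carry_out", "kwargs": {"deltas": [[[-1,-0.085,0,0,1],[-1,-0.085,0,0,1],[-1,-0.085,0,0,1],[-1,-0.085,0,0,1],[-1,-0.085,0,0,1]]]}}

```text
clock: 5.45
tool_pos: [0.5099, 0.1306, 0.3921]
orientation: [-179.9, -0.4, -160.7]
force: [-1.2, -0.2, -0.3]
opening: 0.0875
gripper_force: 0.0
```

{"fn": "carry_out", "kwargs": {"deltas": [[[-1,-0.085,0,0,1],[-1,-0.085,0,0,1],[-1,-0.085,0,0,1],[-1,-0.085,0,0,1],[-1,-0.085,0,0,1]]]}}

```text
clock: 5.95
tool_pos: [0.7042, 0.181, 0.3882]
orientation: [-179.9, -0.6, -160.7]
force: [0.1, 0.7, -3.0]
opening: 0.0878
gripper_force: 0.0
```

{"fn": "carry_out", "kwargs": {"deltas": [[[-0.9,-0.085,0,0,1],[-0.9,-0.085,0,0,1],[-0.9,-0.085,0,0,1],[-0.9,-0.085,0,0,1],[-0.9,-0.085,0,0,1]]]}}

```text
clock: 6.45
tool_pos: [0.8757, 0.223, 0.3847]
orientation: [-179.9, -0.8, -160.6]
force: [-2.6, -1.2, 0.6]
opening: 0.0873
gripper_force: 0.0
```

```bash
python3 - <<'E'
from h import *
o=ctrl.get_obs(); print(np.round(o["joint_pos"],2),o["tool_pos"],o["orientation"])
E
```

```text
[ 2.6550e+01  4.9640e+01  7.1720e+01  3.0000e-02 -1.1284e+02 -9.7180e+01] [0.87565223 0.22295611 0.38471541] [-179.88101014   -0.75355283 -160.64497156]
```

Joint 3 is now at its limit. I'll push a little further out and watch the tilt.

{"fn": "carry_out", "kwargs": {"deltas": [[[-0.4,-0.03,0,0,1],[-0.4,-0.03,0,0,1],[-0.4,-0.03,0,0,1]]]}}

```text
clock: 6.75
tool_pos: [0.9071, 0.2336, 0.3659]
orientation: [-179.5, 2.4, -160.6]
force: [0.1, -0.4, -0.2]
opening: 0.0873
gripper_force: 0.0
```

```bash
python3 - <<'E'
from h import *
o=ctrl.get_obs(); print(np.round(o["joint_pos"],2),o["tool_pos"],o["orientation"])
E
```

```text
[  26.6    50.97   71.57    0.87 -108.26  -96.87] [0.90706806 0.23364417 0.36587073] [-179.4723551     2.42687293 -160.5531708 ]
```

Going past the reach limit does tilt the tool. I'll push further, then come back to see whether it recovers.

{"fn": "carry_out", "kwargs": {"deltas": [[[-0.8,-0.06,0,0,1],[-0.8,-0.06,0,0,1],[-0.8,-0.06,0,0,1],[-0.8,-0.06,0,0,1],[-0.8,-0.06,0,0,1]]]}}

```text
clock: 7.25
tool_pos: [0.95, 0.2481, 0.3209]
orientation: [-179.0, 5.2, -160.4]
force: [-0.0, 0.1, -0.6]
opening: 0.0876
gripper_force: 0.0
```

{"fn": "carry_out", "kwargs": {"deltas": [[[1,0.08,0,0,1],[1,0.08,0,0,1],[1,0.08,0,0,1],[1,0.08,0,0,1],[1,0.08,0,0,1]]]}}

```text
clock: 7.75
tool_pos: [0.7545, 0.1956, 0.3044]
orientation: [-179.0, 5.4, -160.4]
force: [0.5, -0.0, 0.5]
opening: 0.0877
gripper_force: 0.0
```

The reached pose becomes the new commanded pose, so the tilt persists: 5° now, fingertips outward. That makes the reach limits a tilt control. I'll fit the arm geometry from the readings to plan with it.

```bash
cat > kin.py <<'E'
import numpy as np
from scipy.spatial.transform import Rotation as Ro
from scipy.optimize import least_squares
def planar(q,k):  # returns r (in plane), z of TCP ; tilt outward
    h,a,L1,e,L2,T,d=k; j2,j3,j5=np.radians([q[1],q[2],q[4]])
    f=j2-j3  # forearm pitch below horizontal
    r=a+L1*np.sin(j2)+e*np.sin(f)+L2*np.cos(f); z=h+L1*np.cos(j2)+e*np.cos(f)-L2*np.sin(f)
    p=f-j5   # tool pitch below horizontal (90=down)
    return r+T*np.cos(p), z-T*np.sin(p), np.degrees(np.pi/2-p)
D=[([-53.967,20.546,.682,0,-70.136],[.226,-.636,.227]),([51.28,-20.85,-18.91,.01,-91.45],[.3076,.0769,.3987]),
([26.55,49.64,71.72,.03,-112.84],[.8757,.2230,.3847]),([26.6,50.97,71.57,.87,-108.26],[.9071,.2336,.3659])]
def res(k,D):
    o=[]
    for q,X in D:
        r,z,_=planar(q,k); a=np.radians(q[0]); d=k[6]
        o+= [r*np.cos(a)+d*np.sin(a)-X[0], r*np.sin(a)-d*np.cos(a)-X[1], z-X[2]]
    return np.array(o)
E
python3 - <<'E'
from h import *; from kin import *
o=ctrl.get_obs(); D.append((list(o["joint_pos"][:5]),list(o["tool_pos"]))); print(np.round(o["joint_pos"],3),np.round(o["tool_pos"],4))
k0=[.4,.1,.4,.05,.4,.25,.19]
s=least_squares(lambda k:np.r_[res(k,D),1e-3*(k-k0)],k0); k=s.x
print(k.round(4),np.abs(res(k,D)).max()); np.save("k.npy",k)
# tool-down inner limits at several z with j3/j5/j2 limits
for z in(.1,.2,.3,.4):
    best=[]
    for j2 in np.arange(-82,121,1.):
        for j3 in np.arange(-58,71.7,1.):
            j5=j2-j3-90
            if not -174.8<j5<-.11: continue
            r,zz,_=planar([0,j2,j3,0,j5],k)
            if abs(zz-z)<.006: best.append((r,j2,j3,j5))
    best=np.array(best); print(z,best[best[:,0].argmin()].round(3),best[best[:,0].argmax()].round(3))
E
```

```text
[  29.756   25.468   17.039    2.02   -76.437 -100.606] [0.7545 0.1956 0.3044]
[0.2088 0.0018 0.6012 0.0013 0.4617 0.3868 0.1954] 0.007873385623456297
0.1 [  -0.176  -82.     -57.    -115.   ] [  1.012  66.     70.    -94.   ]
0.2 [  -0.241  -82.     -42.    -130.   ] [   0.982   61.      71.    -100.   ]
0.3 [  -0.357  -82.     -23.    -149.   ] [   0.938   55.      71.    -106.   ]
0.4 [  -0.541  -79.       5.    -174.   ] [   0.876   48.      70.    -112.   ]
```

The fit shows the reach limit is a sphere around the shoulder, so a push against it works at any azimuth if I stay high. My plan:
1. Preset a tool tilt of about 12.5° about the finger line.
2. Grip the upright block.
3. Turn 180° about the tool z axis. That tips the block about 25° and is exactly reversible.

I'll go high first.

```bash
cat >> h.py <<'E'
def tilt():
    P,R=tool(); z=R.apply([0,0,1]); y=R.apply([0,1,0])
    print("tilt %.2f @ %.1f"%(np.degrees(np.arccos(-z[2])),np.degrees(np.arctan2(z[1],z[0]))),"tool y az %.2f elev %.2f"%(np.degrees(np.arctan2(y[1],y[0])),np.degrees(np.arcsin(y[2]))),P.round(4))
    return P,R
E
python3 - <<'E'
from h import *
tilt()
plan(.05,-.40,.78)
E
```

```text
tilt 5.50 @ 8.8 tool y az 109.49 elev -1.02 [0.7545 0.1956 0.3044]
plan [ 4.0738 -1.6746 -2.7448] turn 0 tcp [0.7545 0.1956 0.3044] [-178.97    5.41 -160.42]
```

{"fn": "carry_out", "kwargs": {"deltas": [[[0.815,-0.335,-0.55,0,1],[0.815,-0.335,-0.55,0,1],[0.815,-0.335,-0.55,0,1],[0.815,-0.335,-0.55,0,1],[0.815,-0.335,-0.55,0,1]]]}}

```text
clock: 8.25
tool_pos: [0.6142, 0.0748, 0.4057]
orientation: [-178.9, 5.8, -160.5]
force: [0.4, -0.0, 1.0]
opening: 0.0876
gripper_force: 0.0
```

{"fn": "carry_out", "kwargs": {"deltas": [[[0.815,-0.335,-0.55,0,1],[0.815,-0.335,-0.55,0,1],[0.815,-0.335,-0.55,0,1],[0.815,-0.335,-0.55,0,1],[0.815,-0.335,-0.55,0,1]]]}}

```text
clock: 8.75
tool_pos: [0.4729, -0.0442, 0.5001]
orientation: [-178.9, 5.8, -160.5]
force: [-0.4, 0.3, 0.0]
opening: 0.0878
gripper_force: 0.0
```

{"fn": "carry_out", "kwargs": {"deltas": [[[0.6,-0.6,-0.55,0,1],[0.6,-0.6,-0.55,0,1],[0.6,-0.6,-0.55,0,1],[0.6,-0.6,-0.55,0,1],[0.6,-0.6,-0.55,0,1]]]}}

```text
clock: 9.25
tool_pos: [0.3906, -0.1998, 0.5991]
orientation: [-178.7, 5.6, -160.7]
force: [0.4, 0.2, 1.1]
opening: 0.0873
gripper_force: 0.0
```

```bash
python3 - <<'E'
from h import *
tilt(); print(np.round(ctrl.get_obs()["joint_pos"],1))
plan(.05,-.40,.78)
E
```

```text
tilt 5.72 @ 6.4 tool y az 109.19 elev -1.27 [ 0.3906 -0.1998  0.5991]
[  -2.    -6.5   16.5   -0.9 -107.4  -69.1]
plan [ 1.8413 -0.4056 -1.0801] turn 0 tcp [ 0.3906 -0.1998  0.5991] [-178.72    5.58 -160.68]
```

{"fn": "carry_out", "kwargs": {"deltas": [[[0.92,-0.2,-0.54,0,1],[0.92,-0.2,-0.54,0,1],[0.92,-0.2,-0.54,0,1],[0.92,-0.2,-0.54,0,1],[0.92,-0.2,-0.54,0,1]]]}}

```text
clock: 9.75
tool_pos: [0.2202, -0.2976, 0.6889]
orientation: [-178.7, 5.4, -160.5]
force: [1.1, -0.6, 0.8]
opening: 0.0876
gripper_force: 0.0
```

{"fn": "carry_out", "kwargs": {"deltas": [[[0.92,-0.2,-0.54,0,1],[0.92,-0.2,-0.54,0,1],[0.92,-0.2,-0.54,0,1],[0.92,-0.2,-0.54,0,1],[0.92,-0.2,-0.54,0,1]]]}}

```text
clock: 10.25
tool_pos: [0.0518, -0.399, 0.778]
orientation: [-179.0, 5.3, -160.6]
force: [1.5, -0.2, -0.1]
opening: 0.0874
gripper_force: 0.0
```

```bash
python3 - <<'E'
from h import *
P,R=tilt(); print(np.round(ctrl.get_obs()["joint_pos"],1))
d=np.array([np.cos(np.radians(-67)),np.sin(np.radians(-67)),0])*.12+[0,0,.19]
plan(*(P+d))
E
```

```text
tilt 5.36 @ 8.2 tool y az 109.28 elev -1.03 [ 0.0518 -0.399   0.778 ]
[ -59.6    5.7   59.2   -7.9 -141.2  -17.4]
plan [-0.1248 -0.6158 -0.9315] turn 0 tcp [ 0.0518 -0.399   0.778 ] [-178.96    5.26 -160.62]
```

{"fn": "carry_out", "kwargs": {"deltas": [[[-0.12,-0.62,-0.93,0,1],[-0.12,-0.62,-0.93,0,1],[-0.12,-0.62,-0.93,0,1],[-0.12,-0.62,-0.93,0,1],[-0.12,-0.62,-0.93,0,1]]]}}

```text
clock: 10.75
tool_pos: [0.0855, -0.429, 0.7984]
orientation: [-177.4, 4.8, -160.4]
force: [-0.2, -0.4, -0.3]
opening: 0.0875
gripper_force: 0.0
```

```bash
python3 - <<'E'
from h import *
P,R=tilt(); print(np.round(ctrl.get_obs()["joint_pos"],1))
d=np.array([np.cos(np.radians(-67)),np.sin(np.radians(-67)),0])*.12+[0,0,.19]
plan(*(P+d))
E
```

```text
tilt 5.47 @ -9.1 tool y az 109.43 elev -2.62 [ 0.0855 -0.429   0.7984]
[ -56.8   12.1   71.7   -7.2 -145.7  -19.8]
plan [-0.1145 -0.6416 -0.9153] turn 0 tcp [ 0.0855 -0.429   0.7984] [-177.37    4.8  -160.35]
```

{"fn": "carry_out", "kwargs": {"deltas": [[[-0.02,-1,-0.55,0,1],[-0.02,-1,-0.55,0,1],[-0.02,-1,-0.55,0,1],[-0.02,-1,-0.55,0,1],[-0.02,-1,-0.55,0,1]]]}}

```text
clock: 11.25
tool_pos: [0.1224, -0.5108, 0.7624]
orientation: [-176.1, 4.3, -160.5]
force: [0.4, 0.6, -0.2]
opening: 0.0876
gripper_force: 0.0
```

```bash
python3 - <<'E'
from h import *
P,R=tilt(); print(np.round(ctrl.get_obs()["joint_pos"],1))
E
```

```text
tilt 5.81 @ -23.0 tool y az 109.24 elev -3.91 [ 0.1224 -0.5108  0.7624]
[ -57.7   17.5   71.6   -5.1 -139.3  -16.9]
```

{"fn": "carry_out", "kwargs": {"deltas": [[[-0.22,-1,-1,0,1],[-0.22,-1,-1,0,1],[-0.22,-1,-1,0,1],[-0.22,-1,-1,0,1],[-0.22,-1,-1,0,1]]]}}

```text
clock: 11.75
tool_pos: [0.162, -0.5363, 0.7532]
orientation: [-174.2, 3.9, -160.5]
force: [0.4, -0.4, 0.2]
opening: 0.0872
gripper_force: 0.0
```

{"fn": "carry_out", "kwargs": {"deltas": [[[-0.22,-1,-0.5,0,1],[-0.22,-1,-0.5,0,1],[-0.22,-1,-0.5,0,1],[-0.22,-1,-0.5,0,1],[-0.22,-1,-0.5,0,1]]]}}

```text
clock: 12.25
tool_pos: [0.2145, -0.5903, 0.7231]
orientation: [-172.4, 3.6, -160.5]
force: [0.9, 0.3, -0.3]
opening: 0.0879
gripper_force: 0.0
```

```bash
python3 - <<'E'
from h import *
P,R=tilt(); print(np.round(ctrl.get_obs()["joint_pos"],1))
E
```

```text
tilt 8.45 @ -45.2 tool y az 108.98 elev -7.61 [ 0.2145 -0.5903  0.7231]
[ -53.    23.    71.6   -1.5 -130.2  -18.8]
```

{"fn": "carry_out", "kwargs": {"deltas": [[[-0.5,-0.9,-0.9,0,1],[-0.5,-0.9,-0.9,0,1],[-0.5,-0.9,-0.9,0,1],[-0.5,-0.9,-0.9,0,1],[-0.5,-0.9,-0.9,0,1]]]}}

```text
clock: 12.75
tool_pos: [0.2717, -0.5855, 0.7258]
orientation: [-170.2, 3.6, -160.5]
force: [0.2, -0.2, -0.3]
opening: 0.0877
gripper_force: 0.0
```

{"fn": "carry_out", "kwargs": {"deltas": [[[-0.5,-0.9,-0.9,0,1],[-0.5,-0.9,-0.9,0,1],[-0.5,-0.9,-0.9,0,1],[-0.5,-0.9,-0.9,0,1],[-0.5,-0.9,-0.9,0,1]]]}}

```text
clock: 13.25
tool_pos: [0.3203, -0.5789, 0.7293]
orientation: [-168.1, 3.6, -160.5]
force: [-0.4, -0.4, 0.5]
opening: 0.0877
gripper_force: 0.0
```

```bash
python3 - <<'E'
from h import *
P,R=tilt(); print(np.round(ctrl.get_obs()["joint_pos"],1))
E
```

```text
tilt 12.44 @ -54.0 tool y az 108.73 elev -11.90 [ 0.3203 -0.5789  0.7293]
[ -42.8   23.9   71.6    2.9 -125.5  -26.1]
```

```bash
python3 - <<'E'
from h import *
plan(.40,-.35,.66); 
E
```

```text
plan [-0.7343  1.007   0.1892] turn 0 tcp [ 0.3203 -0.5789  0.7293] [-168.08    3.59 -160.51]
```

{"fn": "carry_out", "kwargs": {"deltas": [[[-0.73,1,0.19,-0.11,1],[-0.73,1,0.19,-0.11,1],[-0.73,1,0.19,-0.11,1],[-0.73,1,0.19,-0.11,1],[-0.73,1,0.19,-0.11,1]]]}}

```text
clock: 13.75
tool_pos: [0.3949, -0.3605, 0.663]
orientation: [-168.5, -4.8, -121.5]
force: [2.1, 0.5, 1.6]
opening: 0.0876
gripper_force: 0.0
```

```bash
python3 - <<'E'
from h import *
tilt();plan(.46,-.11,.66); 
E
```

```text
tilt 12.50 @ -54.0 tool y az 149.49 elev -11.50 [ 0.3949 -0.3605  0.663 ]
plan [-1.235   0.3515 -0.1631] turn 0 tcp [ 0.3949 -0.3605  0.663 ] [-168.46   -4.84 -121.5 ]
```

{"fn": "carry_out", "kwargs": {"deltas": [[[-1,0.28,-0.13,-0.11,1],[-1,0.28,-0.13,-0.11,1],[-1,0.28,-0.13,-0.11,1],[-1,0.28,-0.13,-0.11,1],[-1,0.28,-0.13,-0.11,1]]]}}

```text
clock: 14.25
tool_pos: [0.4509, -0.1562, 0.6605]
orientation: [-174.2, -11.0, -81.7]
force: [0.5, -0.4, -0.3]
opening: 0.0875
gripper_force: 0.0
```

```bash
python3 - <<'E'
from h import *
tilt();plan(.48,.04,.68); 
E
```

```text
tilt 12.43 @ -53.8 tool y az -170.55 elev -5.66 [ 0.4509 -0.1562  0.6605]
plan [-0.9131 -0.3127 -0.2472] turn 0 tcp [ 0.4509 -0.1562  0.6605] [-174.23  -11.02  -81.65]
```

{"fn": "carry_out", "kwargs": {"deltas": [[[-0.91,-0.31,-0.25,-0.107,1],[-0.91,-0.31,-0.25,-0.107,1],[-0.91,-0.31,-0.25,-0.107,1],[-0.91,-0.31,-0.25,-0.107,1],[-0.91,-0.31,-0.25,-0.107,1]]]}}

```text
clock: 14.75
tool_pos: [0.4821, 0.0404, 0.6793]
orientation: [177.3, -12.1, -42.3]
force: [0.8, 0.8, -0.2]
opening: 0.0879
gripper_force: 0.0
```

```bash
python3 - <<'E'
from h import *
P,R=tilt();print(np.round(ctrl.get_obs()["joint_pos"],1)); plan(.56,.14,.80); plan(.56,.16,.76)
E
```

```text
tilt 12.42 @ -54.8 tool y az -132.83 elev 2.61 [0.4821 0.0404 0.6793]
[  38.4    1.3   27.8   13.9 -116.5   15.3]
plan [ 0.0815 -0.602  -0.6287] turn 0 tcp [0.4821 0.0404 0.6793] [177.33 -12.14 -42.27]
plan [-0.0263 -0.6843 -0.451 ] turn 0 tcp [0.4821 0.0404 0.6793] [177.33 -12.14 -42.27]
```

{"fn": "carry_out", "kwargs": {"deltas": [[[0.05,-1,-0.75,0,1],[0.05,-1,-0.75,0,1],[0.05,-1,-0.75,0,1],[0.05,-1,-0.75,0,1],[0.05,-1,-0.75,0,1]]]}}

```text
clock: 15.25
tool_pos: [0.5682, 0.1704, 0.7489]
orientation: [177.4, -13.4, -42.5]
force: [2.1, 2.5, -2.1]
opening: 0.0874
gripper_force: 0.0
```

```bash
python3 - <<'E'
from h import *
P,R=tilt();print(np.round(ctrl.get_obs()["joint_pos"],1))
E
```

```text
tilt 13.62 @ -53.8 tool y az -133.15 elev 2.56 [0.5682 0.1704 0.7489]
[  43.7   25.7   71.1   19.5 -135.6   17.4]
```

{"fn": "carry_out", "kwargs": {"deltas": [[[0.1,-1,-0.5,0,1],[0.1,-1,-0.5,0,1],[0.1,-1,-0.5,0,1],[0.1,-1,-0.5,0,1],[0.1,-1,-0.5,0,1]]]}}

```text
clock: 15.75
tool_pos: [0.6039, 0.245, 0.721]
orientation: [-179.9, -14.8, -42.9]
force: [0.1, -0.1, -0.3]
opening: 0.0871
gripper_force: 0.0
```

```bash
python3 - <<'E'
from h import *
P,R=tilt();print(np.round(ctrl.get_obs()["joint_pos"],1)); plan(.489,.196,.60)
E
```

```text
tilt 14.83 @ -42.4 tool y az -132.85 elev -0.13 [0.6039 0.245  0.721 ]
[  47.3   29.    71.6   19.8 -130.8   13.1]
plan [-0.4005  0.5715  0.5187] turn 0 tcp [0.6039 0.245  0.721 ] [-179.87  -14.83  -42.88]
```

Tilt is now 14.8° with the finger line level and aligned with the block (tool y at -132.85°, wanted -132°). Next I'll descend to above the block.

```bash
python3 - <<'E'
from h import *
plan(.4929,.1924,.17)
E
```

```text
plan [-0.9253  0.5762  2.6039] turn 0 tcp [0.6039 0.245  0.721 ] [-179.87  -14.83  -42.88]
```

{"fn": "carry_out", "kwargs": {"deltas": [[[-0.308,0.192,0.868,-0.002,1],[-0.308,0.192,0.868,-0.002,1],[-0.308,0.192,0.868,-0.002,1],[-0.308,0.192,0.868,-0.002,1],[-0.308,0.192,0.868,-0.002,1]]]}}

```text
clock: 16.25
tool_pos: [0.5652, 0.2252, 0.5367]
orientation: [-179.9, -14.8, -42.2]
force: [0.6, 0.4, 0.9]
opening: 0.0878
gripper_force: 0.0
```

{"fn": "carry_out", "kwargs": {"deltas": [[[-0.308,0.192,0.868,0,1],[-0.308,0.192,0.868,0,1],[-0.308,0.192,0.868,0,1],[-0.308,0.192,0.868,0,1],[-0.308,0.192,0.868,0,1]]]}}

```text
clock: 16.75
tool_pos: [0.5269, 0.2058, 0.3502]
orientation: [179.5, -14.8, -42.1]
force: [0.1, -0.1, 0.8]
opening: 0.0876
gripper_force: 0.0
```

{"fn": "carry_out", "kwargs": {"deltas": [[[-0.308,0.192,0.868,0,1],[-0.308,0.192,0.868,0,1],[-0.308,0.192,0.868,0,1],[-0.308,0.192,0.868,0,1],[-0.308,0.192,0.868,0,1]]]}}

```text
clock: 17.25
tool_pos: [0.4917, 0.1884, 0.1691]
orientation: [179.7, -14.9, -42.1]
force: [0.4, -0.5, 0.4]
opening: 0.0875
gripper_force: 0.0
```

```bash
python3 - <<'E'
from h import *
P,R=tilt()
w=ctrl.snapshot("wrist"); cv2.imwrite("pics/w3.png",w["color"][:,:,::-1])
c=proj(w,[.489,.196,.044])[0]; print(c)
l=ctrl.silhouettes(w,"block"); print([(d["p"],np.round(d["centre"]),d["mask"].sum()) for d in l])
d=near(l,c,60)
if d:
    for o in fit([w],[d["mask"].astype(float)],.489,.196)[:4]: print(np.round(o,4))
P,R=tilt(); g=np.array([.4893,.1957,.057])+.019*R.apply([0,0,1]); print(g.round(4)); plan(*g,-42)
E
```

```text
tilt 14.87 @ -43.4 tool y az -132.19 elev 0.32 [0.4917 0.1884 0.1691]
[274.23631511 246.70828047]
[(0.77, array([274., 252.]), np.int64(1871)), (0.66, array([333., 349.]), np.int64(490))]
[  0.0618   0.4885   0.196  -40.3392]
[  0.0619   0.4885   0.196  -40.8998]
[  0.0623   0.4883   0.1961 -41.6526]
[  0.0632   0.4884   0.1961 -41.0741]
tilt 14.92 @ -41.6 tool y az -132.09 elev -0.12 [0.4948 0.1915 0.1737]
[0.493  0.1924 0.0386]
plan [-0.1834  0.0042  0.6498] turn -0.0003 tcp [0.4948 0.1915 0.1737] [-179.88  -14.92  -42.13]
```

View pics/w3.png

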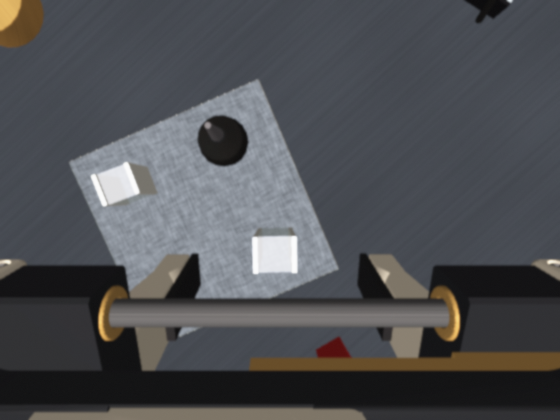

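The block sits at (274,250), centred between the fingers, with its plates towards left and right. I'll descend, then close.

{"fn": "carry_out", "kwargs": {"deltas": [[[-0.185,0.002,0.65,-0.001,1],[-0.185,0.002,0.65,-0.001,1],[-0.185,0.002,0.65,-0.001,1],[-0.185,0.002,0.65,-0.001,1],[-0.185,0.002,0.65,-0.001,1]]]}}

```text
clock: 17.85
tool_pos: [0.493, 0.1929, 0.0381]
orientation: [-180.0, -14.9, -41.8]
force: [-0.0, -0.7, 0.6]
opening: 0.0876
gripper_force: 0.0
```

```bash
python3 - <<'E'
from h import *
tilt(); plan(.493,.1924,.0386)
E
```

```text
tilt 14.93 @ -41.7 tool y az -131.78 elev -0.02 [0.493  0.1929 0.0381]
plan [ 0.0022  0.0017 -0.0022] turn 0 tcp [0.493  0.1929 0.0381] [-179.98  -14.93  -41.78]
```

{"fn": "carry_out", "kwargs": {"deltas": [[[0,0,0,0,-1],[0,0,0,0,-1],[0,0,0,0,-1],[0,0,0,0,-1],[0,0,0,0,-1]]]}}

```text
clock: 18.35
tool_pos: [0.4907, 0.1914, 0.0361]
orientation: [179.9, -14.9, -41.8]
force: [-0.5, 0.3, 0.9]
opening: 0.0531
gripper_force: 0.0
```

{"fn": "carry_out", "kwargs": {"deltas": [[[0,0,0,0,-1],[0,0,0,0,-1],[0,0,0,0,-1]]]}}

```text
clock: 18.65
tool_pos: [0.4908, 0.1915, 0.0357]
orientation: [179.9, -14.8, -41.8]
force: [-0.5, 1.0, 1.7]
opening: 0.0356
gripper_force: 30.0
```

{"fn": "carry_out", "kwargs": {"deltas": [[[0.03,0,-0.1,0,-1],[0.07,0,-0.26,0,-1],[0.12,0,-0.45,0,-1],[0.17,0,-0.64,0,-1],[0.206,0,-0.773,0,-1]]]}}

```text
clock: 19.15
tool_pos: [0.4909, 0.1916, 0.1978]
orientation: [179.9, -14.8, -41.8]
force: [0.1, 0.7, -3.0]
opening: 0.0359
gripper_force: 30.0
```

{"fn": "carry_out", "kwargs": {"deltas": [[[0,0,0,0,-1],[0,0,0,0,-1]]]}}

```text
clock: 19.35
tool_pos: [0.4905, 0.1911, 0.1953]
orientation: [179.9, -14.8, -41.8]
force: [-1.3, 0.2, -3.0]
opening: 0.0358
gripper_force: 30.0
```

```bash
python3 - <<'E'
from h import *
P,R=tilt(); o=ctrl.get_obs(); print(np.round(o["joint_pos"],1),o["gripper_force"],o["opening"])
plan(.52,.03,.26)
s=ctrl.snapshot("side"); c=proj(s,P)[0].astype(int); print(c); im=s["color"][c[1]-60:c[1]+60,c[0]-75:c[0]+75,::-1]
cv2.imwrite("pics/s1.png",cv2.resize(im,None,fx=4,fy=4))
E
```

```text
tilt 14.81 @ -42.3 tool y az -131.83 elev 0.12 [0.4905 0.1911 0.1953]
[ 53.2   5.1 -32.7  18.1 -55.  -15.8] 29.990618526935577 0.03579614447452122
plan [ 0.7081  0.5027 -0.1464] turn 0 tcp [0.4905 0.1911 0.1953] [179.88 -14.81 -41.8 ]
[268 210]
```

View pics/s1.png

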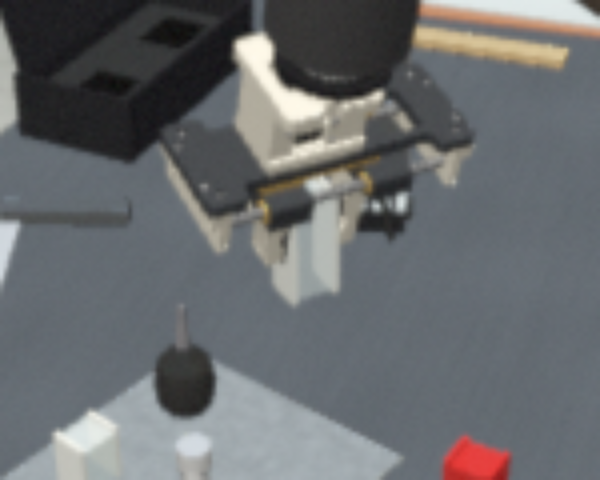

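The block hangs upright between the pads and the mat objects are untouched. Now I'll tip it by turning about the tilted tool axis.

{"fn": "carry_out", "kwargs": {"deltas": [[[0,0,0,-0.02,-1],[0,0,0,-0.115,-1],[0,0,0,-0.115,-1],[0,0,0,-0.115,-1],[0,0,0,-0.115,-1]]]}}

```text
clock: 19.9
tool_pos: [0.4901, 0.1904, 0.1935]
orientation: [169.7, -10.8, 0.9]
force: [0.6, -0.5, -1.1]
opening: 0.0362
gripper_force: 30.0
```

{"fn": "carry_out", "kwargs": {"deltas": [[[0,0,0,-0.115,-1],[0,0,0,-0.115,-1],[0,0,0,-0.115,-1],[0,0,0,-0.115,-1],[0,0,0,-0.115,-1]]]}}

```text
clock: 20.4
tool_pos: [0.4901, 0.1903, 0.1935]
orientation: [165.2, -1.4, 41.5]
force: [0.7, 0.0, -2.3]
opening: 0.0359
gripper_force: 30.0
```

{"fn": "carry_out", "kwargs": {"deltas": [[[0,0,0,-0.115,-1],[0,0,0,-0.115,-1],[0,0,0,-0.115,-1],[0,0,0,-0.115,-1],[0,0,0,-0.115,-1]]]}}

```text
clock: 20.9
tool_pos: [0.4901, 0.1903, 0.1935]
orientation: [167.9, 8.7, 81.8]
force: [0.2, -1.3, -2.4]
opening: 0.0359
gripper_force: 30.0
```

```bash
cat >> h.py <<'E'
RB=np.array([0.4905,0.1911,0.1953]); R0=Ro.from_euler("xyz",[179.88,-14.81,-41.80],degrees=True); B0=Ro.from_euler("z",-41.3,degrees=True)
def blk():
    P,R=tool(); B=R*R0.inv()*B0; z=B.apply([0,0,1]); x=B.apply([1,0,0])
    c=P+R.apply(R0.inv().apply(np.array([.4889,.1959,.044])-np.array([.4908,.1915,.0357])))
    print("block tilt %.2f @ %.1f  x az %.2f"%(np.degrees(np.arccos(z[2])),np.degrees(np.arctan2(z[1],z[0])),np.degrees(np.arctan2(x[1],x[0]))),"mid",c.round(4)); return B,c
E
python3 - <<'E'
from h import *
tilt(); blk(); print(np.round(ctrl.get_obs()["joint_pos"],1))
E
```

```text
tilt 14.85 @ -43.2 tool y az -6.31 elev 11.97 [0.4901 0.1903 0.1935]
block tilt 26.30 @ 108.8  x az 79.06 mid [0.4862 0.1901 0.2022]
[ 53.2   5.2 -32.8  18.1 -55.  108.7]
```

{"fn": "carry_out", "kwargs": {"deltas": [[[0,0,0,0,-1],[0,0,0,0,-1],[0,0,0,0,-1],[0,0,0,0,-1],[0,0,0,0,-1]]]}}

```text
clock: 21.4
tool_pos: [0.4909, 0.1913, 0.1955]
orientation: [167.7, 8.4, 81.5]
force: [-0.3, 0.2, -2.8]
opening: 0.0362
gripper_force: 30.0
```

{"fn": "carry_out", "kwargs": {"deltas": [[[0,0,0,0,-1],[0,0,0,0,-1],[0,0,0,0,-1],[0,0,0,0,-1]]]}}

```text
clock: 21.8
tool_pos: [0.4909, 0.1913, 0.1957]
orientation: [167.7, 8.4, 81.5]
force: [-0.5, 0.3, -2.3]
opening: 0.0361
gripper_force: 30.0
```

{"fn": "carry_out", "kwargs": {"deltas": [[[0,0,0,0.02,-1],[0,0,0,0.115,-1],[0,0,0,0.115,-1],[0,0,0,0.115,-1],[0,0,0,0.115,-1]]]}}

```text
clock: 22.3
tool_pos: [0.4909, 0.1913, 0.1956]
orientation: [165.3, -1.8, 40.9]
force: [-0.2, 0.4, -2.0]
opening: 0.0358
gripper_force: 30.0
```

{"fn": "carry_out", "kwargs": {"deltas": [[[0,0,0,0.115,-1],[0,0,0,0.115,-1],[0,0,0,0.115,-1],[0,0,0,0.115,-1],[0,0,0,0.115,-1]]]}}

```text
clock: 22.8
tool_pos: [0.4909, 0.1913, 0.1956]
orientation: [170.0, -11.1, 0.2]
force: [0.6, -0.4, -2.8]
opening: 0.0357
gripper_force: 30.0
```

{"fn": "carry_out", "kwargs": {"deltas": [[[0,0,0,0.115,-1],[0,0,0,0.115,-1],[0,0,0,0.115,-1],[0,0,0,0.115,-1],[0,0,0,0.115,-1]]]}}

```text
clock: 23.3
tool_pos: [0.491, 0.1913, 0.1956]
orientation: [180.0, -14.8, -42.1]
force: [-0.5, 0.3, -1.9]
opening: 0.0359
gripper_force: 30.0
```

{"fn": "carry_out", "kwargs": {"deltas": [[[0,0,0,0,-1],[0,0,0,0,-1]]]}}

```text
clock: 23.5
tool_pos: [0.491, 0.1914, 0.1956]
orientation: [179.8, -14.8, -41.6]
force: [0.7, 0.5, -2.9]
opening: 0.0357
gripper_force: 30.0
```

```bash
sed -i 's/"z",-41.3/"z",-41.83/' h.py; python3 - <<'E'
from h import *
P,R=tilt(); B,c=blk(); print(np.round(ctrl.get_obs()["joint_pos"],1))
beam=np.array([np.cos(np.radians(-73.6)),np.sin(np.radians(-73.6)),0])
for t in range(20,33,2):
    Rn=R*Ro.from_euler("z",t,degrees=True); Bn=Rn*R0.inv()*B0
    print(t,round(t/360,4),"tilt %.2f xang %.2f"%(np.degrees(np.arccos(Bn.apply([0,0,1])[2])),np.degrees(np.arccos(abs(Bn.apply([1,0,0])@beam)))))
plan(.53,-.10,.28)
E
```

```text
tilt 14.85 @ -42.3 tool y az -131.60 elev 0.18 [0.491  0.1914 0.1956]
block tilt 0.08 @ 76.7  x az -41.60 mid [0.489  0.1958 0.2039]
[ 53.2   5.1 -32.7  18.1 -55.  -15.6]
20 0.0556 tilt 5.03 xang 12.71
22 0.0611 tilt 5.53 xang 10.80
24 0.0667 tilt 6.04 xang 8.91
26 0.0722 tilt 6.54 xang 7.04
28 0.0778 tilt 7.04 xang 5.22
30 0.0833 tilt 7.53 xang 3.55
32 0.0889 tilt 8.03 xang 2.33
plan [ 1.1833  0.9611 -0.1196] turn 0 tcp [0.491  0.1914 0.1956] [179.81 -14.85 -41.55]
```

Tipped to 26° and back, and the block is upright again within 0.1°. Next I'll carry it towards the guard with a 26.5° turn, which balances squareness (6.6°) against uprightness (6.7°). Both stay within limits.

{"fn": "carry_out", "kwargs": {"deltas": [[[0.1,0.08,-0.1,0,-1],[0.25,0.2,-0.2,0,-1],[0.42,0.34,-0.2,0,-1],[0.58,0.46,-0.2,0,-1],[0.7,0.57,-0.2,0,-1]]]}}

```text
clock: 24.0
tool_pos: [0.5084, 0.0215, 0.2712]
orientation: [179.9, -14.9, -41.6]
force: [0.5, 0.7, -2.1]
opening: 0.036
gripper_force: 30.0
```

```bash
python3 - <<'E'
from h import *
tilt(); blk(); plan(.55,-.10,.29)
E
```

```text
tilt 14.87 @ -42.1 tool y az -131.61 elev 0.13 [0.5084 0.0215 0.2712]
block tilt 0.06 @ 124.4  x az -41.61 mid [0.5065 0.0259 0.2795]
plan [0.5641 0.3161 0.0534] turn 0 tcp [0.5084 0.0215 0.2712] [179.87 -14.87 -41.58]
```

{"fn": "carry_out", "kwargs": {"deltas": [[[0.2,0.1,0,0.02,-1],[0.4,0.2,0.03,0.04,-1],[0.56,0.32,0.05,0.0736,-1],[0.56,0.32,0.05,0.0736,-1],[0.56,0.32,0.05,0.0736,-1]]]}}

```text
clock: 24.5
tool_pos: [0.548, -0.0998, 0.2894]
orientation: [-173.4, -13.3, -69.1]
force: [0.0, 0.4, -2.6]
opening: 0.0358
gripper_force: 30.0
```

```bash
python3 - <<'E'
from h import *
import pickle
P,R=tilt(); B,c=blk(); plan(*(P+np.array([.575,-.272,c[2]])-c))
w=ctrl.snapshot("wrist"); pickle.dump(w,open("w4.pkl","wb")); cv2.imwrite("pics/w4.png",w["color"][:,:,::-1])
b=ctrl.spot_point(w,"beam"); print([(np.round(d["centre"],1).tolist(),round(d["p"],2),ray(w,d["centre"],.095).round(4)) for d in b]); print(proj(w,[.575,-.272,.095]))
E
```

```text
tilt 14.83 @ -42.5 tool y az -157.57 elev -6.39 [ 0.548  -0.0998  0.2894]
block tilt 6.65 @ -145.4  x az -67.42 mid [ 0.5474 -0.0956  0.2979]
plan [0.8496 0.2077 0.1786] turn 0 tcp [ 0.548  -0.0998  0.2894] [-173.43  -13.32  -69.09]
[([334.2, 74.3], 0.96, array([ 0.5762, -0.2719,  0.095 ]))]
[[335.21692153  74.61848063]]
```

View pics/w4.png

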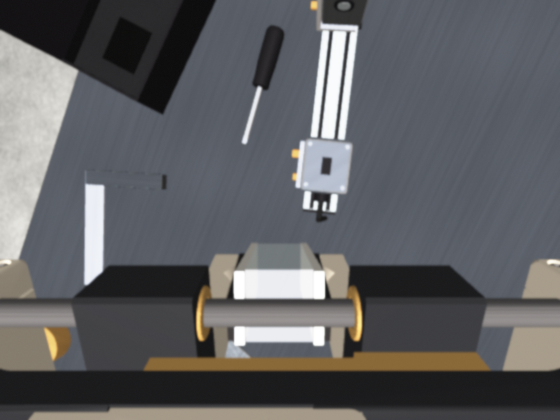

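The view shows the nearer head at (325,165), the lens head at (343,12) and the rail running between them. The network's beam point, (0.5762,-0.2719), agrees with the first estimate. I'll move above the gap.

{"fn": "carry_out", "kwargs": {"deltas": [[[0.15,0.04,0.03,0,-1],[0.35,0.08,0.07,0,-1],[0.57,0.14,0.12,0,-1],[0.75,0.18,0.16,0,-1],[0.852,0.203,0.18,0,-1]]]}}

```text
clock: 25.1
tool_pos: [0.5774, -0.2761, 0.289]
orientation: [-173.5, -13.3, -68.8]
force: [0.1, -0.4, -2.3]
opening: 0.0359
gripper_force: 30.0
```

{"fn": "carry_out", "kwargs": {"deltas": [[[0,0,0,0,-1],[0,0,0,0,-1]]]}}

```text
clock: 25.3
tool_pos: [0.5771, -0.2743, 0.289]
orientation: [-173.5, -13.3, -68.9]
force: [1.0, 0.5, -2.5]
opening: 0.0358
gripper_force: 30.0
```

```bash
python3 - <<'E'
from h import *
P,R=tilt(); B,c=blk(); plan(*(P+np.array([.5758,-.272,.20])-c)); plan(*(P+np.array([.5758,-.272,.096])-c))
t=ctrl.snapshot("top"); m=ctrl.silhouettes(t,"guard"); 
b=ctrl.spot_point(t,"block_mid"); print([(np.round(d["centre"],1),round(d["p"],2)) for d in b], proj(t,c))
s=ctrl.snapshot("side"); b=ctrl.spot_point(s,"block_mid"); print([(np.round(d["centre"],1),round(d["p"],2)) for d in b], proj(s,c))
x,y=proj(s,c)[0].astype(int); cv2.imwrite("pics/s2.png",cv2.resize(s["color"][y-50:y+60,x-70:x+70,::-1],None,fx=5,fy=5,interpolation=cv2.INTER_CUBIC))
E
```

```text
tilt 14.80 @ -42.4 tool y az -157.39 elev -6.37 [ 0.5771 -0.2743  0.289 ]
block tilt 6.64 @ -145.0  x az -67.24 mid [ 0.5765 -0.2701  0.2976]
plan [-0.1049  0.061   0.4726] turn 0 tcp [ 0.5771 -0.2743  0.289 ] [-173.45  -13.3   -68.91]
plan [-0.2245  0.1187  0.9754] turn 0 tcp [ 0.5771 -0.2743  0.289 ] [-173.45  -13.3   -68.91]
[(array([180.7, 269.6]), 0.66), (array([102.3, 170.6]), 0.25)] [[377.11574019 165.16665964]]
[(array([311.7, 273.5]), 0.98), (array([286.5, 116.1]), 0.53)] [[289.82162704 115.04403214]]
```

View pics/s2.png

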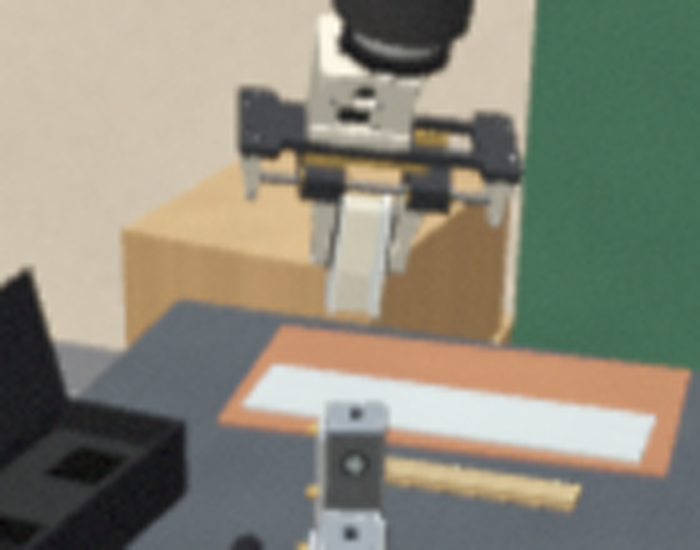

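The block is well held above the gap. I'll descend in two gentle steps.

{"fn": "carry_out", "kwargs": {"deltas": [[[-0.02,0.012,0.08,0,-1],[-0.045,0.026,0.2,0,-1],[-0.07,0.041,0.32,0,-1],[-0.092,0.053,0.42,0,-1],[-0.105,0.061,0.472,0,-1]]]}}

```text
clock: 26.05
tool_pos: [0.5757, -0.276, 0.1902]
orientation: [-173.5, -13.3, -69.0]
force: [-0.8, 0.3, -2.2]
opening: 0.0359
gripper_force: 30.0
```

```bash
python3 - <<'E'
from h import *
P,R=tilt(); B,c=blk(); plan(*(P+np.array([.5758,-.272,.097])-c))
E
```

```text
tilt 14.74 @ -42.5 tool y az -157.47 elev -6.33 [ 0.5757 -0.276   0.1902]
block tilt 6.62 @ -144.6  x az -67.31 mid [ 0.5751 -0.2718  0.1988]
plan [-0.1145  0.0534  0.4932] turn 0 tcp [ 0.5757 -0.276   0.1902] [-173.49  -13.26  -68.97]
```

{"fn": "carry_out", "kwargs": {"deltas": [[[-0.02,0.01,0.08,0,-1],[-0.044,0.02,0.19,0,-1],[-0.068,0.032,0.3,0,-1],[-0.092,0.043,0.4,0,-1],[-0.105,0.049,0.455,0,-1]]]}}

```text
clock: 26.55
tool_pos: [0.5772, -0.2766, 0.097]
orientation: [-173.4, -13.3, -69.0]
force: [-0.1, 0.1, -1.3]
opening: 0.036
gripper_force: 30.0
```

{"fn": "carry_out", "kwargs": {"deltas": [[[-0.0095,0.0044,0.038,0,-1],[-0.0095,0.0044,0.038,0,-1],[-0.0095,0.0044,0.038,0,-1],[-0.0095,0.0044,0.038,0,-1]]]}}

```text
clock: 26.95
tool_pos: [0.5782, -0.277, 0.0914]
orientation: [-173.3, -13.4, -69.1]
force: [-0.1, -1.5, -2.3]
opening: 0.0361
gripper_force: 30.0
```

```bash
python3 - <<'E'
from h import *
P,R=tilt(); B,c=blk(); o=ctrl.get_obs(); print(o["force"].round(1),o["gripper_force"],np.abs(o["qvel"]).max())
plan(*(P+np.array([.5758,-.272,.096])-c))
w=ctrl.snapshot("side"); x,y=proj(w,c)[0].astype(int); print(x,y)
cv2.imwrite("pics/s3.png",cv2.resize(w["color"][y-45:y+45,x-60:x+60,::-1],None,fx=6,fy=6,interpolation=cv2.INTER_CUBIC))
E
```

```text
tilt 14.93 @ -42.1 tool y az -157.49 elev -6.53 [ 0.5782 -0.277   0.0914]
block tilt 6.78 @ -146.0  x az -67.34 mid [ 0.5776 -0.2727  0.0999]
[-0.1 -1.5 -2.3] 29.990911781787872 0.1646386880882701
plan [-0.0111  0.009   0.0167] turn 0 tcp [ 0.5782 -0.277   0.0914] [-173.29  -13.37  -69.05]
288 164
```

View pics/s3.png

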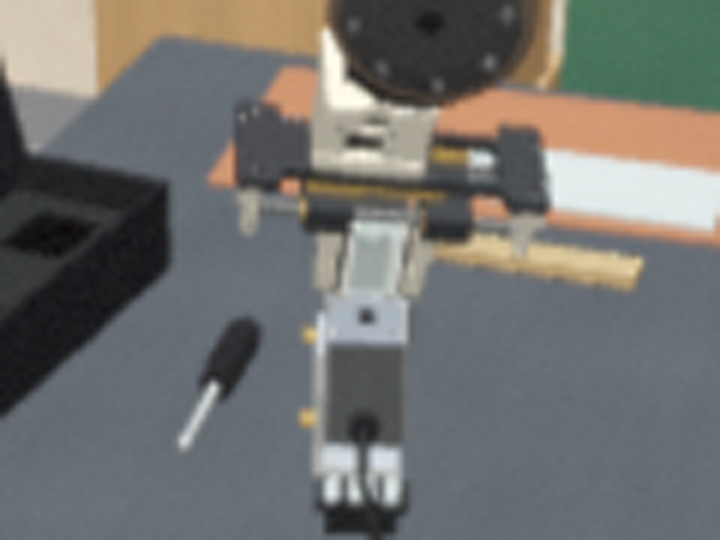

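The block hangs in the gap behind the near head, clear of it. One small centring step, then I'll settle and check.

{"fn": "carry_out", "kwargs": {"deltas": [[[-0.011,0.009,0.017,-0.001,-1],[-0.011,0.009,0.017,-0.001,-1],[-0.011,0.009,0.017,-0.001,-1],[-0.011,0.009,0.017,-0.001,-1],[-0.011,0.009,0.017,-0.001,-1]]]}}

```text
clock: 27.5
tool_pos: [0.5757, -0.2763, 0.0863]
orientation: [-173.5, -13.4, -68.7]
force: [0.2, -0.3, -1.6]
opening: 0.0361
gripper_force: 30.0
```

{"fn": "carry_out", "kwargs": {"deltas": [[[0,0,0,0,-1],[0,0,0,0,-1],[0,0,0,0,-1],[0,0,0,0,-1],[0,0,0,0,-1]]]}}

```text
clock: 28.0
tool_pos: [0.5757, -0.2763, 0.0863]
orientation: [-173.5, -13.4, -68.7]
force: [-0.6, -0.3, -1.8]
opening: 0.0359
gripper_force: 30.0
```

```bash
python3 - <<'E'
from h import *
P,R=tilt(); B,c=blk(); o=ctrl.get_obs(); print(o["force"].round(1),o["gripper_force"],np.abs(o["qvel"]).max())
a=np.radians(-73.6); d=np.array([np.cos(a),np.sin(a),0]); n=np.array([-d[1],d[0],0]); e=c-[.5758,-.272,.095]
print("beam frame err",(e@d).round(4),(e@n).round(4),e[2].round(4),"xang",np.degrees(np.arccos(abs(B.apply([1,0,0])@d))).round(2))
E
```

```text
tilt 14.85 @ -42.3 tool y az -157.17 elev -6.36 [ 0.5757 -0.2763  0.0863]
block tilt 6.62 @ -145.2  x az -67.02 mid [ 0.575  -0.272   0.0948]
[-0.6 -0.3 -1.8] 29.9905863404274 0.07517203838492742
beam frame err -0.0002 -0.0007 -0.0002 xang 6.72
```

All within limits and still; handing in.

```bash
python3 -c "
from plant import ctrl
print(ctrl.close_job())"
```

```text
the job is handed in; nothing more can be done
None
```

The job is handed in, result not shown: the tall block was lifted, tipped to about 26° for 1 s, brought upright, and is held still in the beam, within 1 mm of its middle; by my reckoning it leans 6.6° (limit 8°) and is 6.7° off square (limit 8.6°).

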